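# Pump face wash onto the face brush

## Task

Lay the coral face brush flat on the counter, bristles up, with its round head directly under the spout of the face-wash dispenser, and let go of it. Then press the dispenser's white pump head all the way down to its stop and let it spring back up, leaving the brush in place. Do not work the pump before the brush is under the spout, and leave the other toiletries where they are.

Things in the scene. Friction and masses are not known exactly. Their poses are not given: they have to be found in the camera images.
- pump: Dark blue face-wash dispenser screwed to the counter: steel base disc 72 mm wide, bottle 62 mm wide, collar top at 128 mm. Origin on its upright axis at counter level; the spout points along its -x. White pump head: disc 44 mm across, flat top 170 mm up; its spout, a bar 13 mm thick, reaches 80 mm from the axis, lowest point 144 mm up.
- pump_head (a joint): Travel of the pump head in m: 0 up, 0.015 fully down at its stop; grows downward. A spring pushes it back up (about 2 N at the top, 5 N at the stop).
- pump_top (a point): Centre of the flat top of the pump head, 170 mm above the counter when up; moves down with the head. Push here, straight down.
- spout (a point): Outlet at the tip of the spout, on its underside, 145 mm above the counter when up, 80 mm from the pump's axis; moves down with the head.
- brush: Coral hard-silicone face brush, 90 g, 168 mm long, lying bristles up. Handle 20 mm wide, 16 mm high from x = -63 mm to the head; round head 60 mm across, 18 mm high, centred at x = +75 mm, bristle nubs up to 25 mm. Origin on the underside beneath the handle, where to grip it; x points to the head, z out of the bristled side.
- brush_head (a point): Centre of the brush head's top face at the foot of the bristles, 18 mm above the underside and 75 mm along x from the brush's origin.
- tumbler: Bystander: stainless steel tumbler, 72 mm across, 85 mm high, upright. Origin at the centre of its underside.
- vial: Bystander: green glass vial with cork top, 34 mm across, 88 mm high, upright. Origin at the centre of its underside.
- clip: Bystander: black plastic hair clip, 85 by 30 mm, 18 mm high, long along its x. Origin at the centre of its underside.
- jar: Bystander: white cream jar with metal lid, 68 mm across, 55 mm high. Origin at the centre of its underside.
- rack: Bystander, fixed: clear acrylic rack 70 by 170 mm (long along its y) holding three toothbrushes in red, white and teal, 185 mm high. Origin at the centre of its underside.
Mind the look-alikes: they are no part of the job. There is more than one size of the brush; the one meant has the size given above. What is shaped like the pump but orange is not meant.

How it is judged:
By the outcome, as a careful person would: the job done as asked, in the order asked, and still so for the second after the job is handed in, with the robot touching nothing.
It also fails if it takes over 51 s, if anything falls off the work surface, if the arm or the gripper's body presses on something with over 40 N, if the wrist force passes 120 N, or if a joint passes its speed limit or range.

## Robot

A 7-joint arm with a two-finger parallel gripper is mounted at the origin on the work surface. World frame = base frame: x ahead of the robot, y to its left, z up, the work surface at z = 0. Lengths are in mm, angles in rad, forces in N, time in s.
With the tool pointing down it reaches from about 425 to 975 mm from the base axis. Payload 16.7 kg.
Tool frame: the origin (TCP) lies midway between the tips of the shut fingers; the grasp point (between the pads) lies 19 mm behind it; z points along the fingers, y is the line along which they close (so a half turn about z gives the same grasp; the last joint's range is limited). The gripper opens to 85 mm and grips with 20 to 120 N. Pads are 22 mm wide; open, the fingers measure 114 mm over their backs; the gripper's body (76 mm by 85 mm) begins 54 mm behind the grasp point. The pads swing forward as they close: fully open they stand 13 mm farther back than shut.
Start: joints at [1.157, 0.426, 0.074, 1.606, -0.034, 1.111, -0.067], TCP at [175.977, -651.62, 231.302] pointing down, gripper open.
Joint ranges: [-2.85, 2.85], [-0.5, 2.14], [-1.23, 1.37], [0.21, 2.46], [-1.02, 4.16], [0.16, 2.05], [-2.73, 2.73]. Speed limits (rad/s): [1.89, 1.89, 2.39, 2.39, 3.01, 3.01, 3.01].

## Interface

Orientations are given as [roll, pitch, yaw] about the fixed x, y, z axes, in that order (R = Rz(yaw) Ry(pitch) Rx(roll)).
In Python, from plant import observe, read_camera, hand_in gives the robot as it stands.
- The arm moves only by the tool arm_command, never from a script. Its argument "deltas" is one flat list of numbers, 7 for each row, row after row: the shift along the tool's x, y, z in m, then the turn, a rotation vector about the tool's x, y, z in degrees, then the closure, from -1 (fully open) to 1 (shut), so that 0 is half open. In form: [x, y, z, ax, ay, az, jaw, x, y, z, ax, ay, az, jaw, ...]. A call has exactly 8 rows; each row shifts and turns the commanded pose from where the row before left it, along the tool's axes as they then stand; what a row does not reach is not made up. A row lasts 1/12 s, in which the tool goes at most 41.7 mm and 7.16 degrees, less where a joint would pass 70% of its speed; a pose out of reach is approached as far as the arm can. A call is refused whole if a number of a shift passes 0.0417 or a number of a turn 7.16, either way. A call with a gripper value outside its range is refused whole. The fingers move at their own pace and stop on an object; "grip_force" is the grip in N (left out, the last holds). Time passes only in rows, so rows that do not move let the fingers close, or fill a call up. It gives the time, the measured TCP pose, the force, the opening and the grip force at its end, in the units of the state.
- observe(): the state, without advancing time (a new reading comes with each control period).
- read_camera(name): name is "scene" or "top" or "wrist"; returns a dict with "pixels" (384x512x3 uint8, blue, green, red), "fx", "fy", "cx", "cy" (pixels), "dist" ([k1, k2, p1, p2, k3] as OpenCV has them; the pictures are not rectified), "R" (3x3) and "t" (3): a world point X has camera coordinates R X + t; the wrist camera has in their place "mount" (4x4, takes a point from camera to tool coordinates, whose origin is the TCP and whose axes are the flange's). Camera axes: x right, y down, z forward; pixel columns grow to the right and rows downward; lengths in mm; the calibration is good to about 2 mm. A picture is of the moment at which its call begins: read the wrist's pose just before it. There is no depth.
- hand_in(): hands the job in; it is judged then, once.
The state is a dict: "time": time; "q": joint angles; "qvel": joint speeds; "joint_efforts": joint torques, N m; "tcp_pos": TCP position; "ee_rot": TCP orientation; "contact_force": force on the tool from outside, world axes, zero at the start; "torque": the same for the moment, N m; "width": finger opening in mm; "grip_force": force on a finger pad.
Only numpy, scipy, OpenCV 4.12 (cv2) and the standard library are available. Lean on these libraries where they do the work, as an engineer would, in place of code of your own. Each camera call takes 0.05 s, during which the arm holds its last target. There are 200 camera calls.

## Working session

There is one attempt and no reset: what is moved stays moved. The work goes in short steps, Python scripts to look and compute and a tool call to move; the robot and the scene stay as the last step left them, time stands still between calls to the robot, and variables do not carry over. Pictures are saved under pics/ and viewed, at most 10 in all, crops included, and the job is handed in when it is done.

Besides the shell and the picture viewer there is one more tool, called after ">>>" as name(argument=value, ...) on one line, values as JSON. arm_command: Moves the arm, as the interface text tells. Its arguments: {"type":"object","properties":{"deltas":{"type":"array"},"grip_force":{"type":"number"}},"required":["deltas"]}

```bash
mkdir -p pics; cat > h.py <<'E'
import numpy as np, cv2
from plant import observe, read_camera, hand_in
def save(name,fn,state=False):
    c=read_camera(name); cv2.imwrite('pics/'+fn+'.png',c['pixels']); 
    np.save('pics/'+fn+'.npy',c,allow_pickle=True); return c
def load(fn): return np.load('pics/'+fn+'.npy',allow_pickle=True).item()
def ray(c,uv):
    K=np.array([[c['fx'],0,c['cx']],[0,c['fy'],c['cy']],[0,0,1.]])
    n=cv2.undistortPoints(np.array(uv,float).reshape(-1,1,2),K,np.array(c['dist'],float)).reshape(-1,2)
    d=np.c_[n,np.ones(len(n))]@np.array(c['R']); o=-np.array(c['R']).T@np.array(c['t']); return o,d
def plane(c,uv,z):
    o,d=ray(c,uv); return o+d*((z-o[2])/d[:,2])[:,None]
def proj(c,X):
    K=np.array([[c['fx'],0,c['cx']],[0,c['fy'],c['cy']],[0,0,1.]])
    r=cv2.Rodrigues(np.array(c['R'],float))[0]
    return cv2.projectPoints(np.array(X,float).reshape(-1,1,3),r,np.array(c['t'],float),K,np.array(c['dist'],float))[0].reshape(-1,2)
E
python3 - <<'E'
from h import *
a=save('scene','s0');b=save('top','t0')
print(observe()); 
for c in(a,b): print(-np.array(c['R']).T@np.array(c['t']),c['fx'])
E
```

```text
{'time': 0.1, 'q': array([ 1.15751228,  0.42666009,  0.07387847,  1.60650135, -0.03410907,
        1.11079119, -0.06707776]), 'qvel': array([ 0.00017061, -0.00276399, -0.00084736, -0.00118341, -0.00028798,
       -0.00075004,  0.00030272]), 'joint_efforts': array([ 9.68120905e-03, -9.51534820e+01,  3.77216399e+00, -4.64402783e+01,
        1.97293551e-02,  6.42401981e-03, -5.50160144e-05]), 'tcp_pos': array([ 175.8719356 , -651.33151948,  230.70601087]), 'ee_rot': array([-3.14049554e+00,  7.83923755e-05,  2.63748758e-01]), 'contact_force': array([ 0.66965808, -0.75306442, -0.69338875]), 'torque': array([-0.00925873, -0.01253659, -0.00524494]), 'grip_force': 0.0, 'width': 85.48741963424563}
[1264.23492491  881.59476636 1281.01065411] 477.84503053833294
[ 282.37696232   -7.99835958 1393.80394452] 468.7270694227819
```

View pics/s0.png

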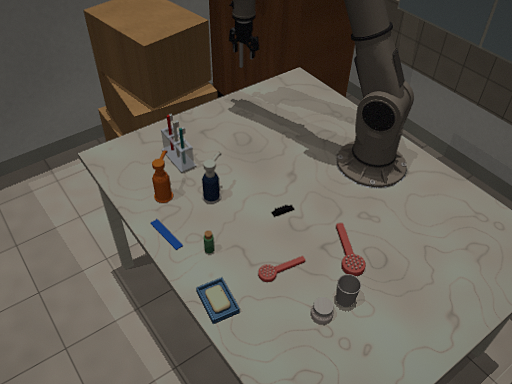

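View pics/t0.png

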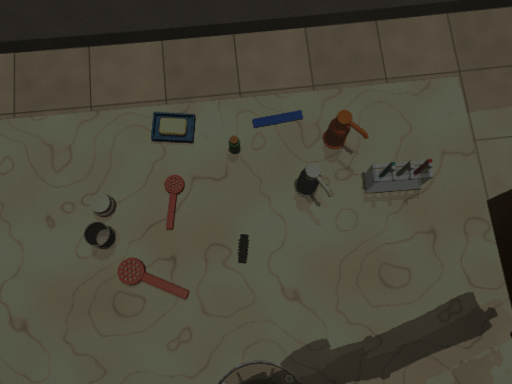

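The scene picture shows two coral brushes, heads at about (267,272) and (353,265). The blue pump is at (211,180) with its spout pointing toward (219,157), and the orange one is at (162,180). In the top picture the brush heads are at (174,185) and (131,271), and the pump head is at (313,171) with its spout tip near (329,193).

```bash
python3 - <<'E'
from h import *
for n in('t0','s0'):
    c=load(n);im=c['pixels'];hsv=cv2.cvtColor(im,cv2.COLOR_BGR2HSV)
    m=(((hsv[...,0]<8)|(hsv[...,0]>172))&(hsv[...,1]>110)&(hsv[...,2]>60)).astype(np.uint8)
    k,l,st,ce=cv2.connectedComponentsWithStats(m)
    for i in range(1,k):
        if st[i,4]<100: continue
        ys,xs=np.nonzero(l==i); P=plane(c,np.c_[xs,ys],12)[:,:2]
        mu=P.mean(0);u=np.linalg.svd(P-mu,full_matrices=0)[2]; q=(P-mu)@u.T
        s=1 if (abs(q[q[:,0]>0][:,1]).max()>abs(q[q[:,0]<0][:,1]).max()) else -1
        u0=u[0]*s;q0=q[:,0]*s
        e=q0.max(); tail=q0.min()
        print(n,ce[i].round(),st[i,4],'len',e-tail,'wid',np.ptp(q[:,1]),'tip',mu+u0*e,'tail',mu+u0*tail,'yaw',np.degrees(np.arctan2(u0[1],u0[0])))
for n,(x,y,w,h) in(('s0',(140,130,100,90)),('t0',(280,95,100,120))):
    cv2.imwrite(f'pics/c_{n}.png',np.clip(cv2.resize(load(n)['pixels'][y:y+h,x:x+w],None,fx=5,fy=5,interpolation=cv2.INTER_CUBIC)*1.6,0,255))
a=cv2.imread('pics/c_s0.png');b=cv2.imread('pics/c_t0.png')
o=np.zeros((600,800,3),np.uint8);a=cv2.resize(a,None,fx=.8,fy=.8);b=cv2.resize(b,None,fx=.8,fy=.8);o[:360,:400]=a;o[:480,400:]=b;cv2.imwrite('pics/c0.png',o)
E
```

```text
t0 [172. 197.] 448 len 165.60712596111875 wid 55.98741092845529 tip [708.26631072 186.30199911] tail [545.2631794  215.55433832] yaw -10.173933130052205
t0 [148. 278.] 858 len 216.39691477525827 wid 75.35174810147018 tip [449.08302245 365.58085552] tail [346.35681133 175.12101652] yaw 61.659400291143434
s0 [349. 254.] 537 len 224.61418934209183 wid 78.56120796120348 tip [451.50406862 366.91567799] tail [340.67174473 171.55004633] yaw 60.43344707329688
s0 [278. 269.] 359 len 166.9104545763761 wid 59.92515855834245 tip [708.95718059 191.51907859] tail [543.63828365 214.51390763] yaw -7.918679189402401[ WARN:0@0.582] global loadsave.cpp:1063 imwrite_ Unsupported depth image for selected encoder is fallbacked to CV_8U.
```

View pics/c0.png

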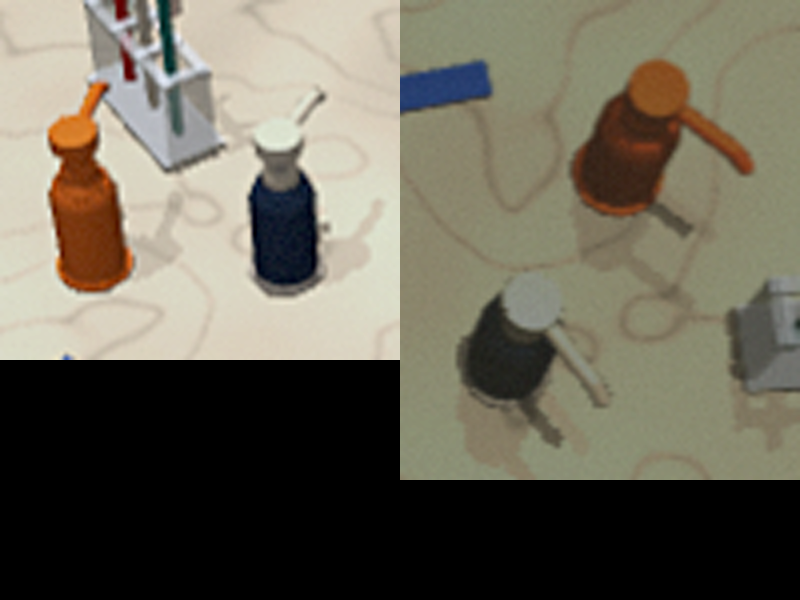

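The crop shows the white head's top centre at top-view pixel (313,170) and its spout tip at (330,195). In the scene view these are (210,163.5) and (219.5,154).

```bash
python3 - <<'E'
from h import *
t=load('t0');s=load('s0')
for n,c,h,p in(('t',t,(313.2,170),(330.3,195)),('s',s,(210,163.6),(219.3,154))):
    H=plane(c,[h],170)[0];S=plane(c,[p],155)[0];print(n,H,S,np.linalg.norm((S-H)[:2]),np.degrees(np.arctan2(*(S-H)[1::-1])))
# collar/base: white head mask centroid in top
for n,c in(('t',t),('s',s)):
    im=c['pixels'];x0,y0,x1,y1=(295,150,345,215) if n=='t' else (195,140,230,210)
    hsv=cv2.cvtColor(im,cv2.COLOR_BGR2HSV);
    print(n,'others')
names={'tumbler':((97,234),85),'vial':((234,140),88),'clip':((243,248),9),'jar':((102,204),55),'rackL':((371,175),20),'rackR':((430,180),20),'ora':((344.5,117),170)}
for k,(p,z) in names.items(): print(k,plane(t,[p],z)[0].round())
print('rack s',plane(s,[(167,135),(193,160),(181,170)],5).round())
E
```

```text
t [ 634.31533142 -211.04998097  170.        ] [ 563.47181068 -250.2877038   155.        ] 80.98396954759869 -151.01948069653636
s [ 634.09509405 -204.09154338  170.        ] [ 570.04779572 -243.48322519  155.        ] 75.19149565460366 -148.40680103270327
t others
s others
tumbler [536. 404.  85.]
vial [774.  -5.  88.]
clip [463.   1.   9.]
jar [628. 396.  55.]
rackL [ 643. -408.   20.]
rackR [ 609. -582.   20.]
ora [ 778. -318.  170.]
rack s [[ 592. -627.    5.]
 [ 585. -423.    5.]
 [ 655. -399.    5.]]
```

>>> arm_command(deltas=[0, 0, 0, 0, 0, 6, -1, 0, 0, 0, 0, 0, 6, -1, 0, 0, 0, 0, 0, 6, -1, 0, 0, 0, 0, 0, 6, -1, 0.018, -0.0355, 0, 0, 0, 0, -1, 0.018, -0.0355, 0, 0, 0, 0, -1, 0.018, -0.0355, 0, 0, 0, 0, -1, 0.018, -0.0355, 0, 0, 0, 0, -1])

```text
time: 0.77
tcp_pos: [269.6, -520.7, 230.9]
ee_rot: [-3.141, 0.0, -0.155]
contact_force: [1.2, -0.6, 0.6]
width: 85.7
grip_force: 0.0
```

>>> arm_command(deltas=[0.018, -0.0355, 0, 0, 0, 0, -1, 0.018, -0.0355, 0, 0, 0, 0, -1, 0.018, -0.0355, 0, 0, 0, 0, -1, 0.018, -0.0355, 0, 0, 0, 0, -1, 0.018, -0.0355, 0, 0, 0, 0, -1, 0.018, -0.0355, 0, 0, 0, 0, -1, 0.018, -0.0355, 0, 0, 0, 0, -1, 0.018, -0.0355, 0, 0, 0, 0, -1])

```text
time: 1.43
tcp_pos: [455.8, -262.3, 231.3]
ee_rot: [3.142, 0.0, -0.155]
contact_force: [1.5, 0.1, -0.5]
width: 85.6
grip_force: 0.0
```

>>> arm_command(deltas=[0.018, -0.0355, 0, 0, 0, 0, -1, 0.018, -0.0355, 0, 0, 0, 0, -1, 0.004, -0.038, 0, 0, 0, 0, -1, 0.004, -0.038, 0, 0, 0, 0, -1, 0.004, -0.038, 0, 0, 0, 0, -1, 0.004, -0.038, 0, 0, 0, 0, -1, 0.004, -0.038, 0, 0, 0, 0, -1, 0.004, -0.038, 0, 0, 0, 0, -1])

```text
time: 2.1
tcp_pos: [560.6, 23.8, 231.2]
ee_rot: [3.142, 0.0, -0.155]
contact_force: [0.8, -0.6, -0.3]
width: 85.5
grip_force: 0.0
```

>>> arm_command(deltas=[0.004, -0.038, 0, 0, 0, 0, -0.3, 0.004, -0.038, 0, 0, 0, 0, -0.3, 0.004, -0.038, 0, 0, 0, 0, -0.3, 0.004, -0.038, 0, 0, 0, 0, -0.3, 0.004, -0.038, 0, 0, 0, 0, -0.3, 0, 0, 0, 0, 0, 0, -0.3, 0, 0, 0, 0, 0, 0, -0.3, 0, 0, 0, 0, 0, 0, -0.3])

```text
time: 2.77
tcp_pos: [609.6, 206.3, 230.7]
ee_rot: [3.141, 0.001, -0.155]
contact_force: [-0.4, -1.0, 0.7]
width: 55.7
grip_force: 0.0
```

```bash
cat >> h.py <<'E'
def wrist(fn):
    from scipy.spatial.transform import Rotation as Ro
    o=observe(); c=save('wrist',fn); M=np.array(c['mount'],float)
    T=np.eye(4);T[:3,:3]=Ro.from_euler('xyz',o['ee_rot']).as_matrix();T[:3,3]=o['tcp_pos']
    W=np.linalg.inv(T@M); c['R']=W[:3,:3];c['t']=W[:3,3]; np.save('pics/'+fn+'.npy',c,allow_pickle=True); return c,o
def coral(c,z):
    hsv=cv2.cvtColor(c['pixels'],cv2.COLOR_BGR2HSV)
    m=(((hsv[...,0]<8)|(hsv[...,0]>172))&(hsv[...,1]>110)&(hsv[...,2]>60)).astype(np.uint8)
    k,l,st,ce=cv2.connectedComponentsWithStats(m)
    for i in range(1,k):
        if st[i,4]<300: continue
        ys,xs=np.nonzero(l==i); P=plane(c,np.c_[xs,ys],z)[:,:2]
        r=cv2.minAreaRect(P.astype(np.float32)); b=cv2.boxPoints(r)
        print(st[i],'box',np.round(b,0).tolist(),'size',np.round(r[1],1))
        u=np.linalg.svd(P-P.mean(0),full_matrices=0)[2][0]; u*=np.sign(u[0]); q=P@u
        # handle axis: slice medians over the handle part
        for f in np.arange(.05,.95,.1):
            a=q.min()+f*np.ptp(q); S=P[abs(q-a)<4]; n=np.array([-u[1],u[0]]); w=S@n
            print(round(a-q.min()),(u*a+n*(w.min()+w.max())/2).round(1),round(np.ptp(w),1))
E
python3 - <<'E'
from h import *
c,o=wrist('w0');print(o['tcp_pos'],o['ee_rot'],o['width'],-c['R'].T@c['t'],c['fx']);coral(c,12)
E
```

```text
[609.56869322 206.32832428 230.73473706] [ 3.14082758e+00  8.74248274e-04 -1.54909117e-01] 55.664222490046434 [688.78032832 195.02670914 373.33516026] 308.3669093621242
[ 230   73   53  142 3417] box [[538.0, 182.0], [702.0, 156.0], [711.0, 214.0], [547.0, 239.0]] size [ 58.6 165.9]
8 [551.4 212.7] 19.0
25 [567.7 209.6] 19.9
42 [584.  206.5] 18.4
58 [600.4 203.4] 19.4
75 [616.8 200.9] 19.2
91 [633.  197.2] 18.9
108 [649.4 194.3] 28.7
125 [665.8 191.8] 55.6
141 [682.1 188.7] 58.4
[ 182  277  123   69 3005] box [[314.0, 184.0], [390.0, 148.0], [465.0, 304.0], [389.0, 341.0]] size [173.6  84.7]
9 [347.4 177.3] 37.0
26 [356.2 192.6] 37.3
44 [364.5 208.1] 37.7
62 [372.9 223.6] 38.0
79 [381.2 239.1] 37.5
97 [389.6 254.7] 37.9
114 [398.1 270. ] 37.8
132 [406.5 285.5] 38.1
150 [411.6 302.9] 64.5
```

View pics/w0.png

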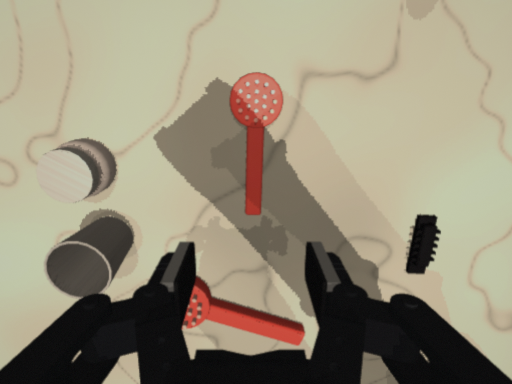

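The wrist picture shows the target brush from the head at (257,100) to the tail at (253,213), in line with the fingers, and nothing else nearby. Descending on the handle.

>>> arm_command(deltas=[-0.0032, 0.0047, 0, 0, 0, 1.8, -0.3, 0, 0, 0.03, 0, 0, 0, -0.3, 0, 0, 0.03, 0, 0, 0, -0.3, 0, 0, 0.03, 0, 0, 0, -0.3, 0, 0, 0.03, 0, 0, 0, -0.3, 0, 0, 0.03, 0, 0, 0, -0.3, 0, 0, 0.03, 0, 0, 0, -0.3, 0, 0, 0.02, 0, 0, 0, -0.3])

```text
time: 3.48
tcp_pos: [604.8, 200.4, 29.0]
ee_rot: [3.14, 0.001, -0.19]
contact_force: [-0.3, -0.4, -0.6]
width: 55.5
grip_force: 0.0
```

>>> arm_command(deltas=[0, 0, 0.01, 0, 0, 0, -0.3, 0, 0, 0.01, 0, 0, 0, -0.3, 0, 0, 0.007, 0, 0, 0, -0.3, 0, 0, 0, 0, 0, 0, 1, 0, 0, 0, 0, 0, 0, 1, 0, 0, 0, 0, 0, 0, 1, 0, 0, 0, 0, 0, 0, 1, 0, 0, 0, 0, 0, 0, 1], grip_force=40)

```text
time: 4.15
tcp_pos: [606.7, 202.8, 5.7]
ee_rot: [-3.141, -0.002, -0.187]
contact_force: [-1.3, -0.2, 7.2]
width: 18.7
grip_force: 40.0
```

>>> arm_command(deltas=[0, 0, -0.01, 0, 0, 0, 1, 0, 0, -0.01, 0, 0, 0, 1, 0, 0, -0.034, 0, 0, 0, 1, 0, 0, -0.034, 0, 0, 0, 1, 0, 0, -0.034, 0, 0, 0, 1, 0, 0, -0.034, 0, 0, 0, 1, 0, 0, -0.034, 0, 0, 0, 1, 0, 0, -0.034, 0, 0, 0, 1])

```text
time: 4.82
tcp_pos: [605.5, 202.5, 231.6]
ee_rot: [-3.141, -0.001, -0.186]
contact_force: [0.3, -0.9, -1.1]
width: 18.7
grip_force: 39.4
```

>>> arm_command(deltas=[0, 0, 0, 0, 0, -6.8, 1, 0, 0, 0, 0, 0, -6.8, 1, 0, 0, 0, 0, 0, -6.8, 1, 0, 0, 0, 0, 0, -6.8, 1, 0, 0, 0, 0, 0, -6.8, 1, 0, 0, 0, 0, 0, -6.8, 1, -0.028, 0.026, 0, 0, 0, 0, 1, -0.028, 0.026, 0, 0, 0, 0, 1])

```text
time: 5.48
tcp_pos: [582.9, 130.6, 229.2]
ee_rot: [-3.141, -0.001, 0.53]
contact_force: [1.3, -1.1, -1.0]
width: 18.6
grip_force: 39.4
```

>>> arm_command(deltas=[-0.028, 0.026, 0, 0, 0, 0, 1, -0.028, 0.026, 0, 0, 0, 0, 1, -0.028, 0.026, 0, 0, 0, 0, 1, -0.028, 0.026, 0, 0, 0, 0, 1, -0.028, 0.026, 0, 0, 0, 0, 1, -0.028, 0.026, 0, 0, 0, 0, 1, -0.028, 0.026, 0, 0, 0, 0, 1, -0.028, 0.026, 0, 0, 0, 0, 1])

```text
time: 6.15
tcp_pos: [493.2, -164.4, 229.8]
ee_rot: [3.14, -0.001, 0.526]
contact_force: [1.9, -0.6, 0.5]
width: 18.9
grip_force: 39.4
```

>>> arm_command(deltas=[-0.028, 0.026, 0, 0, 0, 0, 1, 0, 0, 0, 0, 0, 0, 1, 0, 0, 0, 0, 0, 0, 1, 0, 0, 0, 0, 0, 0, 1, 0, 0, 0, 0, 0, 0, 1, 0, 0, 0, 0, 0, 0, 1, 0, 0, 0, 0, 0, 0, 1, 0, 0, 0, 0, 0, 0, 1])

```text
time: 6.82
tcp_pos: [483.2, -198.8, 228.4]
ee_rot: [-3.141, -0.0, 0.527]
contact_force: [0.3, -0.2, -1.5]
width: 19.0
grip_force: 39.4
```

```bash
python3 - <<'E'
from h import *
c,o=wrist('w1');print(o['tcp_pos'],o['ee_rot'],o['width'],-c['R'].T@c['t'])
cv2.imwrite('pics/w1b.png',np.clip(cv2.resize(c['pixels'],(800,600),interpolation=cv2.INTER_CUBIC).astype(float)*1.2,0,255).astype(np.uint8))
E
```

```text
[ 483.20452516 -198.75068072  228.39705726] [-3.14149893e+00 -9.73193210e-05  5.26752159e-01] 19.01836753763295 [ 552.40024873 -157.68180648  371.07523499]
```

View pics/w1b.png

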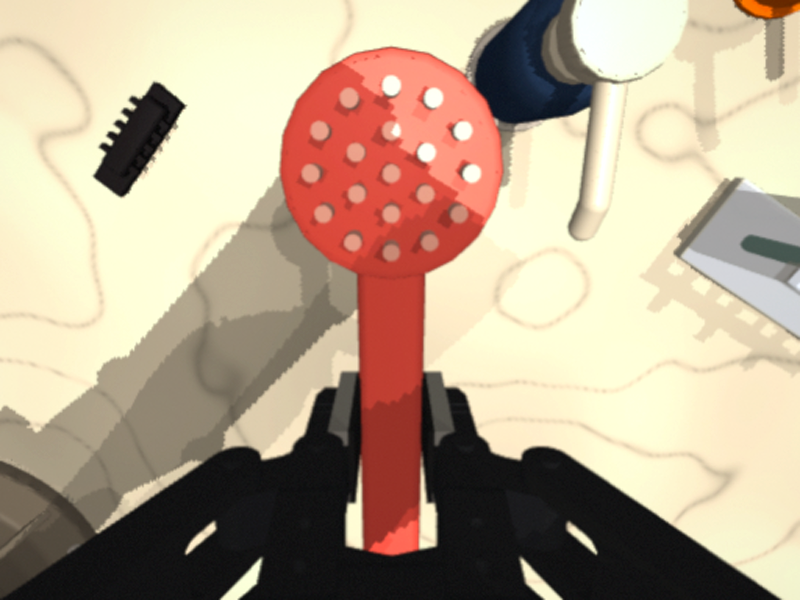

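The wrist picture (800x600 scale) shows the brush held straight, with its head at (391,162). The pump-head disc centre is near (629,25) and the spout end near (582,235).

```bash
python3 - <<'E'
from h import *
c=load('w1');f=.64
H=plane(c,[(629*f,25*f)],170)[0];S=plane(c,[(582*f,232*f)],147)[0]
print(H,S,np.linalg.norm((S-H)[:2]),np.degrees(np.arctan2(*(S-H)[1::-1])))
W=plane(c,[(571*f,25*f),(687*f,25*f)],170);print('disc',np.linalg.norm(W[0]-W[1]))
B=plane(c,[(391*f,162*f)],240.7)[0]; D=plane(c,[(391*f,275*f),(391*f,545*f)],238.7); print(B,D,np.linalg.norm(plane(c,[(281*f,162*f)],240)-plane(c,[(503*f,162*f)],240)))
from scipy.spatial.transform import Rotation as R
o=np.array([483.2,-198.75,228.4]);print('tool',(R.from_euler('z',-.5268).as_matrix()@(B-o)))
E
```

```text
[ 632.32897981 -212.91187379  170.        ] [ 563.44758952 -254.79938041  147.        ] 80.61767262309809 -148.69577042424314
disc 42.60843997473426
[ 548.53583232 -160.14332728  240.7       ] [[ 521.84224509 -175.70363413  238.7       ]
 [ 438.47982475 -224.28678828  238.7       ]] 57.99787826813481
tool [75.88789164  0.5235121  12.3       ]
```

```bash
python3 - <<'E'
from h import *
c=save('scene','s1');w=load('w1');o=observe();print(o['q'].round(2))
p=proj(c,[o['tcp_pos'],-w['R'].T@w['t']]);print(p)
x,y=(p[0]-[50,50]).astype(int)
cv2.imwrite('pics/s1c.png',np.clip(cv2.resize(c['pixels'][y:y+90,x:x+120],(800,600),interpolation=cv2.INTER_CUBIC).astype(float)*1.5,0,255).astype(np.uint8));print((p-[x,y])*6.667)
E
```

```text
[ 0.53  0.2  -0.29  1.93  0.07  1.02 -0.84]
[[246.15016117 135.67322544]
 [236.36761792 114.89811992]]
[[334.35112455 337.838394  ]
 [269.13090869 199.33076549]]
```

View pics/s1c.png

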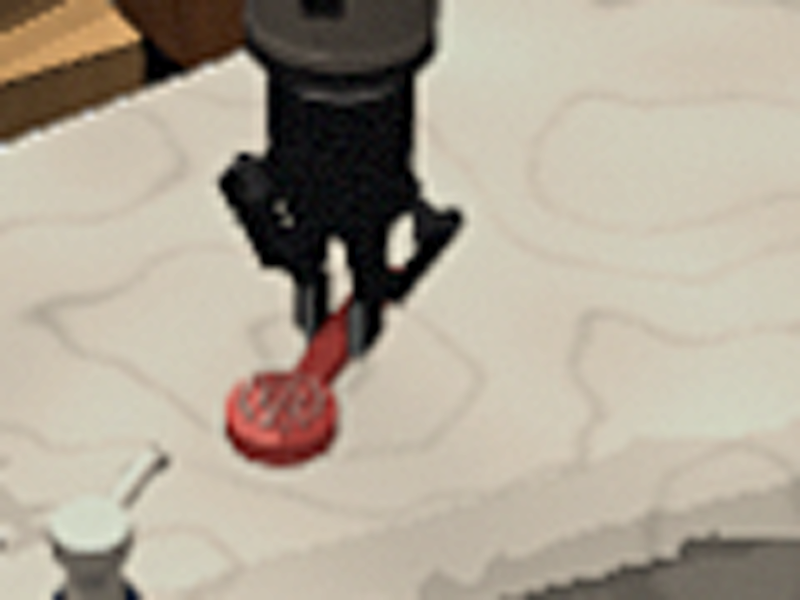

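The crop shows no camera housing sticking out from the gripper, so the spout should clear it. I'll come down short of the spout and slide the head in low.

>>> arm_command(deltas=[-0.0233, 0.0218, 0, 0, 0, 0, 1, -0.0233, 0.0218, 0, 0, 0, 0, 1, -0.0233, 0.0218, 0, 0, 0, 0, 1, -0.0233, 0.0218, 0, 0, 0, 0, 1, 0, 0, 0.032, 0, 0, 0, 1, 0, 0, 0.032, 0, 0, 0, 1, 0, 0, 0.032, 0, 0, 0, 1, 0, 0, 0.032, 0, 0, 0, 1])

```text
time: 7.58
tcp_pos: [446.0, -321.7, 99.1]
ee_rot: [3.141, -0.0, 0.525]
contact_force: [0.2, -1.4, -2.9]
width: 18.6
grip_force: 39.5
```

>>> arm_command(deltas=[0, 0, 0.032, 0, 0, 0, 1, 0, 0, 0.032, 0, 0, 0, 1, 0, 0, 0.01, 0, 0, 0, 1, 0, 0, 0.008, 0, 0, 0, 1, 0, 0, 0, 0, 0, 0, 1, 0, 0, 0, 0, 0, 0, 1, 0, 0, 0, 0, 0, 0, 1, 0, 0, 0, 0, 0, 0, 1])

```text
time: 8.25
tcp_pos: [446.9, -322.1, 19.9]
ee_rot: [3.14, -0.001, 0.525]
contact_force: [-1.1, 0.4, -0.8]
width: 18.6
grip_force: 39.5
```

>>> arm_command(deltas=[0.01, -0.0002, 0, 0, 0, 0, 1, 0.01, -0.0002, 0, 0, 0, 0, 1, 0.01, -0.0002, 0, 0, 0, 0, 1, 0.01, -0.0002, 0, 0, 0, 0, 1, 0.01, -0.0002, 0, 0, 0, 0, 1, 0.01, -0.0002, 0.004, 0, 0, 0, 1, 0, 0, 0.003, 0, 0, 0, 1, 0, 0, 0, 0, 0, 0, 1])

```text
time: 8.92
tcp_pos: [497.5, -289.7, 10.4]
ee_rot: [-3.141, 0.001, 0.527]
contact_force: [-0.2, -0.9, -1.1]
width: 18.8
grip_force: 39.5
```

```bash
python3 - <<'E'
from h import *
o=observe();print(o['tcp_pos'],o['contact_force'])
i=[save(n,n[0]+'2') for n in('scene','top')];w,_=wrist('w2')
q=proj(i[0],[[564,-252,145]])[0].astype(int);r=proj(i[1],[[564,-252,145]])[0].astype(int)
g=lambda im,p:cv2.resize(im[p[1]-40:p[1]+40,p[0]-40:p[0]+40],(400,400),interpolation=cv2.INTER_CUBIC)
o=np.zeros((600,800,3),np.uint8);o[:400,:400]=g(i[0]['pixels'],q);o[:400,400:]=g(i[1]['pixels'],r);o[400:,:267]=cv2.resize(w['pixels'],(267,200));print(q,r)
cv2.imwrite('pics/m2.png',np.clip(o*1.3,0,255).astype(np.uint8))
E
```

```text
[ 497.46905075 -289.67438302   10.38853917] [-0.20088331 -0.92328861 -1.06151194]
[219 154] [330 195]
```

View pics/m2.png

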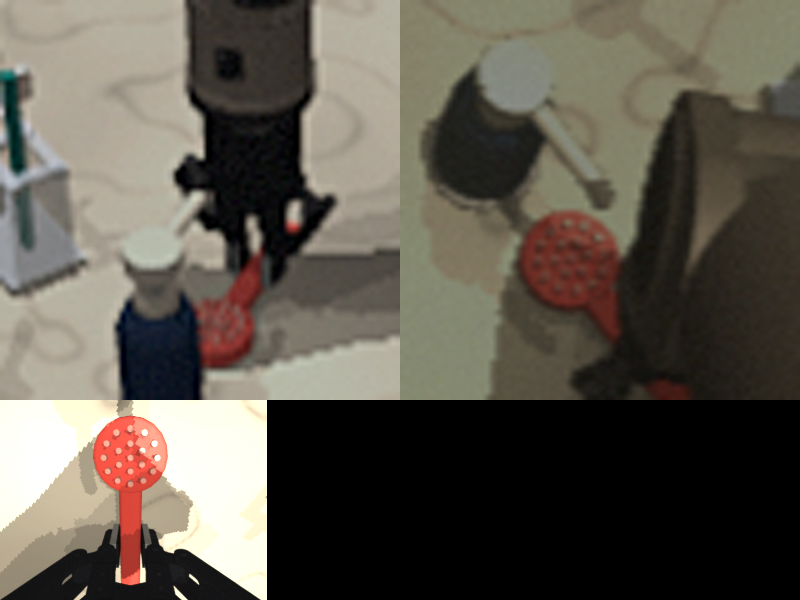

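The crops show the head under the spout region: in the top view the head is at (324,207) and the spout tip at (330,194). Parallax accounts for the offset, so I'll check it numerically.

```bash
python3 - <<'E'
from h import *
c=load('t2');hsv=cv2.cvtColor(c['pixels'],cv2.COLOR_BGR2HSV)
m=(((hsv[...,0]<8)|(hsv[...,0]>172))&(hsv[...,1]>110)&(hsv[...,2]>60)); m[:,334:]=0;m[:,:300]=0;m[:180]=0;m[230:]=0
ys,xs=np.nonzero(m);k=ys<217
(x,y),r=cv2.minEnclosingCircle(np.c_[xs,ys][k].astype(np.float32));print(x,y,r,plane(c,[(x,y)],26))
print('spout',plane(c,[(330,194)],150),plane(c,[(331,196)],150), 'tip px',proj(c,[[564,-252.5,147]]))
for n in 't2','s2':print(proj(load(n),[[564,-252.5,145],[633,-211.5,170]]))
E
```

```text
324.53570556640625 207.69642639160156 11.165449142456055 [[ 555.87684132 -252.89393371   26.        ]]
spout [[ 567.4785169  -250.85108611  150.        ]] [[ 561.62398108 -252.7635688   150.        ]] tip px [[330.60169642 195.43035187]]
[[330.48315826 195.60400478]
 [313.42848482 170.44445743]]
[[219.42000458 154.15432423]
 [209.12486672 162.32916954]]
```

>>> arm_command(deltas=[0.002, 0, 0, 0, 0, 0, 1, 0, 0, 0.002, 0, 0, 0, 1, 0, 0, 0.002, 0, 0, 0, 1, 0, 0, 0.001, 0, 0, 0, 1, 0, 0, 0, 0, 0, 0, 1, 0, 0, 0, 0, 0, 0, 1, 0, 0, 0, 0, 0, 0, 1, 0, 0, 0, 0, 0, 0, 1])

```text
time: 9.73
tcp_pos: [499.1, -289.5, 6.4]
ee_rot: [3.142, -0.0, 0.525]
contact_force: [0.5, 0.9, -1.1]
width: 18.9
grip_force: 39.5
```

>>> arm_command(deltas=[0, 0, 0.001, 0, 0, 0, 1, 0, 0, 0.001, 0, 0, 0, 1, 0, 0, 0, 0, 0, 0, 1, 0, 0, 0, 0, 0, 0, 1, 0, 0, 0, 0, 0, 0, 1, 0, 0, 0, 0, 0, 0, 1, 0, 0, 0, 0, 0, 0, 1, 0, 0, 0, 0, 0, 0, 1])

```text
time: 10.4
tcp_pos: [499.3, -289.6, 5.6]
ee_rot: [3.141, -0.0, 0.525]
contact_force: [-7.3, 3.8, 24.3]
width: 18.4
grip_force: 42.5
```

>>> arm_command(deltas=[0, 0, -0.001, 0, 0, 0, 1, 0, 0, 0, 0, 0, 0, 0.4, 0, 0, 0, 0, 0, 0, 0, 0, 0, 0, 0, 0, 0, -0.2, 0, 0, 0, 0, 0, 0, -0.3, 0, 0, 0, 0, 0, 0, -0.3, 0, 0, 0, 0, 0, 0, -0.3, 0, 0, 0, 0, 0, 0, -0.3])

```text
time: 11.07
tcp_pos: [499.1, -289.4, 5.2]
ee_rot: [-3.141, 0.0, 0.526]
contact_force: [-0.9, -1.0, -0.5]
width: 55.4
grip_force: 0.0
```

>>> arm_command(deltas=[0, 0, -0.01, 0, 0, 0, -0.3, 0, 0, -0.02, 0, 0, 0, -0.3, -0.02, 0, -0.01, 0, 0, 0, -0.3, -0.025, 0, -0.01, 0, 0, 0, -0.3, -0.025, 0, -0.02, 0, 0, 0, -0.3, 0, 0, -0.035, 0, 0, 0, 0, 0, 0, -0.035, 0, 0, 0, 0.5, 0, 0, -0.035, 0, 0, 0, 1])

```text
time: 11.73
tcp_pos: [437.8, -324.6, 182.7]
ee_rot: [-3.142, -0.0, 0.525]
contact_force: [0.4, 0.1, 0.6]
width: 19.9
grip_force: 0.0
```

>>> arm_command(deltas=[0, 0, -0.035, 0, 0, 0, 1, 0, 0, -0.035, 0, 0, 0, 1, 0, 0, 0, 0, 0, 0, 1, 0, 0, 0, 0, 0, 0, 1, 0, 0, 0, 0, 0, 0, 1, 0, 0, 0, 0, 0, 0, 1, 0, 0, 0, 0, 0, 0, 1, 0, 0, 0, 0, 0, 0, 1])

```text
time: 12.4
tcp_pos: [438.2, -324.3, 249.4]
ee_rot: [-3.14, 0.001, 0.526]
contact_force: [-0.5, -0.3, 0.2]
width: -0.4
grip_force: 0.0
```

```bash
python3 - <<'E'
from h import *
c,o=wrist('w3');print(o['tcp_pos'],o['ee_rot'],o['width'],-c['R'].T@c['t']);coral(c,20)
cv2.imwrite('pics/w3b.png',cv2.resize(c['pixels'],(800,600),interpolation=cv2.INTER_CUBIC))
E
```

```text
[ 438.23589389 -324.33434264  249.44424202] [-3.14002363e+00  6.06856874e-04  5.25618106e-01] -0.4050910398698525 [ 507.66953538 -283.47526928  392.06597359]
[ 224    0   54  155 3733] box [[432.0, -299.0], [462.0, -348.0], [601.0, -261.0], [571.0, -213.0]] size [163.8  57.3]
8 [ 452.4 -315.9] 18.2
25 [ 466.5 -307.7] 18.0
41 [ 480.7 -299.5] 17.7
57 [ 495.1 -291.8] 18.6
74 [ 509.2 -283.5] 18.4
90 [ 523.1 -274.8] 19.2
106 [ 537.2 -266.6] 29.9
123 [ 551.6 -258.8] 54.5
139 [ 565.5 -250.2] 57.3
```

View pics/w3b.png

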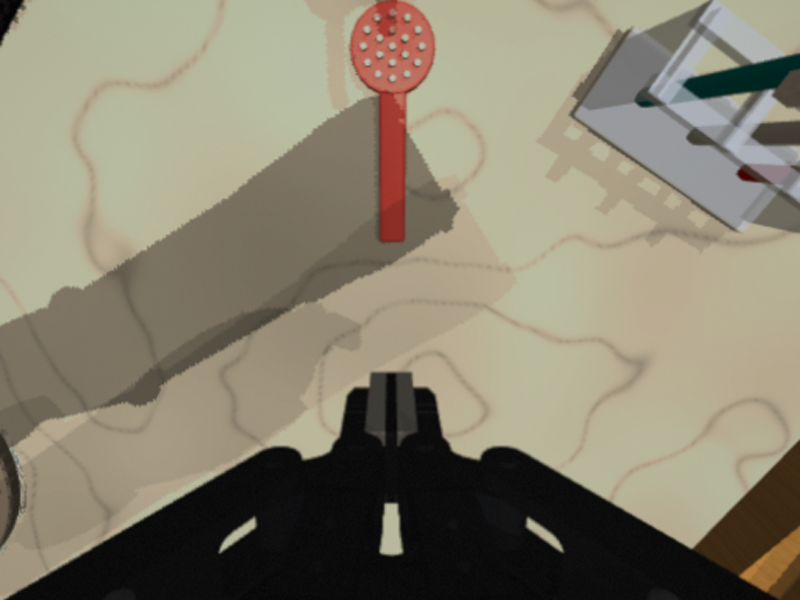

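The picture shows the brush released, with its head at (392,47); numerically the head centre is at about (565,-251), under the spout at (564,-252). I'll stop short of the pump to refine its top centre.

>>> arm_command(deltas=[0.036, 0, 0, 0, 0, 0, 1, 0.036, 0, 0, 0, 0, 0, 1, 0.036, 0, 0, 0, 0, 0, 1, 0.032, 0, 0, 0, 0, 0, 1, 0, 0, 0, 0, 0, 0, 1, 0, 0, 0, 0, 0, 0, 1, 0, 0, 0, 0, 0, 0, 1, 0, 0, 0, 0, 0, 0, 1])

```text
time: 13.12
tcp_pos: [558.8, -255.2, 250.1]
ee_rot: [-3.141, 0.001, 0.524]
contact_force: [-0.1, -0.5, 0.7]
width: 0.3
grip_force: 0.0
```

```bash
python3 - <<'E'
from h import *
c,o=wrist('w4');print(o['tcp_pos'],o['ee_rot'],-c['R'].T@c['t'],proj(c,[[633,-211.5,170],[564,-252.5,145]]))
coral(c,20)
cv2.imwrite('pics/w4b.png',cv2.resize(c['pixels'],(800,600),interpolation=cv2.INTER_CUBIC))
E
```

```text
[ 558.84527958 -255.1518194   250.07776285] [-3.14130507e+00  6.37200239e-04  5.24273995e-01] [ 628.24470269 -214.2256328   392.69725594] [[249.88752995  83.05302549]
 [250.96596336 185.45447129]]
[226 133  17  45 553] box [[526.0, -240.0], [535.0, -257.0], [583.0, -230.0], [573.0, -213.0]] size [54.5 19.6]
3 [ 535.1 -250.3] 11.3
8 [ 539. -246.] 14.9
14 [ 542.8 -241.8] 18.6
19 [ 547.6 -239.1] 18.5
25 [ 552.  -235.9] 19.6
30 [ 556.8 -233.2] 19.6
35 [ 561.9 -231.1] 18.3
41 [ 566.9 -229. ] 17.0
46 [ 572.2 -227.4] 14.4
[259 134  15  43 459] box [[547.0, -274.0], [556.0, -289.0], [601.0, -263.0], [592.0, -248.0]] size [52.  17.2]
3 [ 552.  -277.3] 9.9
8 [ 557.3 -276.2] 13.6
13 [ 562.4 -274.6] 16.1
18 [ 567.2 -272.5] 17.2
23 [ 571.7 -269.9] 17.2
29 [ 576.4 -267.7] 16.0
34 [ 580.9 -265. ] 16.0
39 [ 585.  -261.8] 14.7
44 [ 588.9 -258.1] 12.2
[243 188  15  51 704] box [[463.0, -299.0], [472.0, -316.0], [533.0, -281.0], [524.0, -265.0]] size [69.9 18.7]
4 [ 470.5 -305.8] 18.7
11 [ 476.6 -302.2] 18.6
18 [ 482.6 -298.7] 18.5
25 [ 488.7 -295.2] 18.4
32 [ 494.7 -291.7] 18.3
39 [ 500.8 -288.2] 18.2
46 [ 506.9 -284.7] 18.1
53 [ 512.9 -281.2] 18.0
60 [ 519.  -277.7] 17.9
```

View pics/w4b.png

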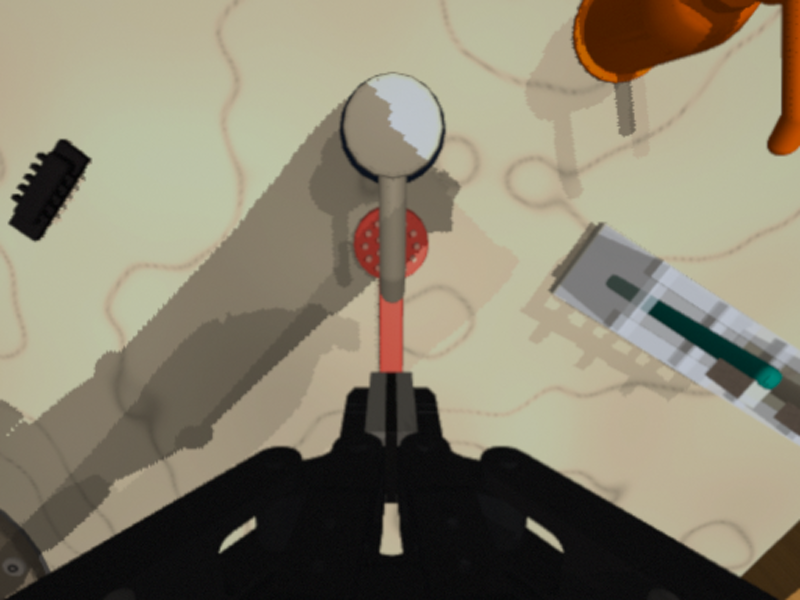

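The picture shows the pump disc centred at (391,124), the spout pointing at the camera's bottom with its end at (392,300), and the brush head below it in line. Next I'll move over the disc and down to just above it.

>>> arm_command(deltas=[0.0295, 0, 0, 0, 0, 0, 1, 0.0295, 0, 0, 0, 0, 0, 1, 0.0295, 0, 0, 0, 0, 0, 1, 0, 0, 0.03, 0, 0, 0, 1, 0, 0, 0.03, 0, 0, 0, 1, 0, 0, 0.008, 0, 0, 0, 1, 0, 0, 0, 0, 0, 0, 1, 0, 0, 0, 0, 0, 0, 1])

```text
time: 13.83
tcp_pos: [636.1, -210.8, 183.3]
ee_rot: [3.141, -0.0, 0.524]
contact_force: [0.3, 0.0, 0.7]
width: 0.0
grip_force: 0.0
```

>>> arm_command(deltas=[0, 0, 0.004, 0, 0, 0, 1, 0, 0, 0.004, 0, 0, 0, 1, 0, 0, 0.004, 0, 0, 0, 1, 0, 0, 0.004, 0, 0, 0, 1, 0, 0, 0.004, 0, 0, 0, 1, 0, 0, 0, 0, 0, 0, 1, 0, 0, 0, 0, 0, 0, 1, 0, 0, 0, 0, 0, 0, 1])

```text
time: 14.5
tcp_pos: [636.3, -210.1, 162.6]
ee_rot: [3.141, -0.0, 0.525]
contact_force: [0.2, -1.7, 3.7]
width: -0.2
grip_force: 1.6
```

>>> arm_command(deltas=[0, 0, 0.002, 0, 0, 0, 1, 0, 0, 0.002, 0, 0, 0, 1, 0, 0, 0.002, 0, 0, 0, 1, 0, 0, 0.001, 0, 0, 0, 1, 0, 0, 0.001, 0, 0, 0, 1, 0, 0, 0, 0, 0, 0, 1, 0, 0, 0, 0, 0, 0, 1, 0, 0, 0, 0, 0, 0, 1])

```text
time: 15.17
tcp_pos: [636.4, -210.1, 155.1]
ee_rot: [3.141, -0.0, 0.525]
contact_force: [-3.0, -0.7, 13.1]
width: 0.1
grip_force: 6.3
```

>>> arm_command(deltas=[0, 0, 0.0005, 0, 0, 0, 1, 0, 0, 0, 0, 0, 0, 1, 0, 0, 0, 0, 0, 0, 1, 0, 0, 0, 0, 0, 0, 1, 0, 0, 0, 0, 0, 0, 1, 0, 0, 0, 0, 0, 0, 1, 0, 0, 0, 0, 0, 0, 1, 0, 0, 0, 0, 0, 0, 1])

```text
time: 15.83
tcp_pos: [636.4, -210.1, 154.9]
ee_rot: [3.141, -0.0, 0.525]
contact_force: [-4.4, -0.2, 17.9]
width: -0.1
grip_force: 8.7
```

The force has climbed to 18 N with no further travel, so the head is at its stop. Now I'll rise and check.

>>> arm_command(deltas=[0, 0, -0.005, 0, 0, 0, 1, 0, 0, -0.005, 0, 0, 0, 1, 0, 0, -0.008, 0, 0, 0, 1, 0, 0, -0.015, 0, 0, 0, 1, 0, 0, -0.03, 0, 0, 0, 1, 0, 0, -0.03, 0, 0, 0, 1, -0.036, 0, 0, 0, 0, 0, 1, -0.036, 0, 0, 0, 0, 0, 1])

```text
time: 16.5
tcp_pos: [574.9, -244.6, 248.4]
ee_rot: [3.141, -0.002, 0.529]
contact_force: [-0.0, -0.9, -0.3]
width: 0.4
grip_force: 0.0
```

>>> arm_command(deltas=[-0.036, 0, 0, 0, 0, 0, 1, 0, 0, 0, 0, 0, 0, 1, 0, 0, 0, 0, 0, 0, 1, 0, 0, 0, 0, 0, 0, 1, 0, 0, 0, 0, 0, 0, 1, 0, 0, 0, 0, 0, 0, 1, 0, 0, 0, 0, 0, 0, 1, 0, 0, 0, 0, 0, 0, 1])

```text
time: 17.17
tcp_pos: [543.2, -263.6, 246.6]
ee_rot: [-3.141, 0.0, 0.527]
contact_force: [0.4, -0.9, -0.4]
width: 0.0
grip_force: 0.0
```

```bash
python3 - <<'E'
from h import *
c,o=wrist('w5');print(o['tcp_pos'],o['ee_rot'],o['contact_force'],o['time'],proj(c,[[635.2,-210.2,170],[566,-251,145],[565,-251,20]])/.64)
s=save('scene','s5')['pixels'][135:225,190:310]
b=np.vstack([cv2.resize(c['pixels'],(480,360)),np.zeros((240,480,3),np.uint8)]);b[360:,:320]=cv2.resize(s,(320,240),interpolation=cv2.INTER_CUBIC)
cv2.imwrite('pics/w5b.png',b)
E
```

```text
[ 543.21752545 -263.56747948  246.58053323] [-3.14109510e+00  4.64276182e-05  5.26562279e-01] [ 0.44436318 -0.91047228 -0.42938062] 17.1667 [[392.33719015  77.672946  ]
 [392.84108435 254.36941477]
 [391.42592247 219.6843647 ]]
```

View pics/w5b.png

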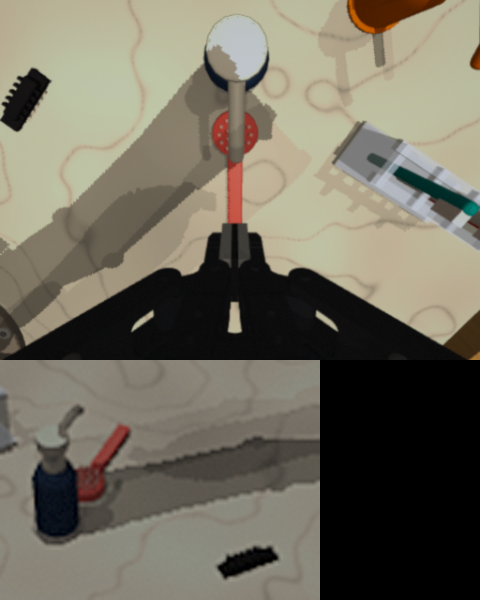

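The picture shows the pump head back up, its disc at (236,47) as predicted for 170 mm. The brush head is at (235,132), exactly where it was expected under the spout.

```bash
python3 -c "
from plant import hand_in; print(hand_in())"
```

```text
the job is handed in; nothing more can be done
None
```

I laid the 168 mm coral brush bristles up with its head within about 2 mm of under the spout, pressed the dispenser's pump to its stop, let it spring back, and handed the job in at about 17 s; no verdict came back.

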